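# Seat the lift key and raise the router cutter

### The arm

A 6-joint arm with a two-finger parallel gripper is mounted at the origin on the work surface. World frame = base frame: x ahead of the robot, y to its left, z up, the work surface at z = 0. Lengths are in m, angles in rad, forces in N, time in s.
With the tool pointing down it reaches from about 0.35 to 0.875 m from the base axis. Payload 4.2 kg.
Tool frame: the origin (TCP) lies at the very end of the fingers, on their centre line; the grasp point (between the pads) lies 19 mm behind it; z points along the fingers, y is the line along which they close (so a half turn about z gives the same grasp; the last joint's range is limited). The gripper opens to 87 mm and grips with 3 to 60 N. Pads are 19 mm wide; open, the fingers measure 117 mm over their backs; the gripper's body (75 mm by 190 mm) begins 51 mm behind the grasp point.
Start: joints at [1.549, 0.385, 0.008, 0, -1.194, -0.259], TCP at [0.173, 0.601, 0.223] pointing down, gripper open.
Joint ranges: [-3.14, 3.14], [-1.21, 2.06], [-1.07, 1.41], [-3.16, 2.05], [-2.99, -0.16], [-3.1, 3.1]. Speed limits (rad/s): [2.79, 2.79, 3.14, 3.14, 3.14, 3.14].

### API

Orientations are given as a 3x3 rotation matrix whose columns are the frame's x, y, z axes.
In Python, from rig import readout, camera, hand_in gives the robot as it stands.
- The arm moves only by the tool apply_moves, never from a script. Its argument "targets" is a list of rows, each a list of 6 numbers: the shift along the tool's x, y, z each as a share of 100 mm, from -1 to 1, then the turn, a rotation vector about the tool's x, y, z each as a share of pi/4 rad, from -1 to 1. A call has 1 to 12 rows; each row is the pose to reach, as a shift and turn from the pose commanded when the call began, along the tool's axes at that moment; what a row does not reach only later rows make up. A row lasts 1/12 s, in which the tool goes at most 41.7 mm and 7.16 degrees, less where a joint would pass 70% of its speed; a pose out of reach is approached as far as the arm can. A call with a number of a shift or a turn outside -1 to 1 is refused whole. A call with a gripper value outside its range is refused whole. "jaw" is the opening, from 0 (shut) to 1 (fully open), set as the call begins (left out, the last holds). The fingers move at their own pace and stop on an object; "squeeze" is the grip in N (left out, the last holds). Time passes only in rows, so rows that repeat a pose let the fingers close. It gives the time, the measured TCP pose, the force, the opening and the grip force at its end, in the units of the state.
- readout.observe(): the state, without advancing time (a new reading comes with each control period).
- camera(name): name is "scene" or "top" or "wrist"; returns a dict with "pixels" (384x512x3 uint8, red, green, blue), "z_map" (384x512 float32, m along the optical axis (not along the pixel's ray), 0 where there is no reading), "mtx" (3x3 intrinsics, pixels), "k1" (the pictures are not rectified: a ray, as slopes to the right and down, at radius r is drawn at 1 + k1 r^2 times it, then the intrinsics apply), "R" (3x3) and "t" (3): a world point X has camera coordinates R X + t. Camera axes: x right, y down, z forward; pixel columns grow to the right and rows downward; lengths in m; the calibration is good to about 2 mm. A picture is of the moment at which its call begins.
- hand_in(): hands the job in; it is judged then, once.
The state is a dict: "clock": time; "joints": joint angles; "qvel": joint speeds; "joint_efforts": joint torques, N m; "tcp_pos": TCP position; "orientation": TCP orientation; "contact_force": force on the tool from outside, world axes, zero at the start; "ft_torque": the same for the moment, N m; "grip_width": finger opening in m; "finger_force": force on a finger pad.
Only numpy, scipy, OpenCV 4.12 (cv2) and the standard library are available. Lean on these libraries where they do the work, as an engineer would, in place of code of your own. Each camera call takes 0.05 s, during which the arm holds its last target. There are 200 camera calls.

### The job

Take the T-handled key from the wooden rack and fit its square end fully home in the lift socket of the router table: rest it on the sprung socket with light pressure only (never push the socket to the bottom of its spring) and turn it until it drops in. Then turn the key clockwise until the cutter is fully up against its stop, and leave the key standing in the socket. Do not touch the cutter, and leave the other things on the bench alone.

Things in the scene. Friction and masses are not known exactly. Their poses are not given: they have to be found in the camera images.
- key: T-handled key, 87 mm tall, about 180 g, upright in the rack's round hole. Origin: centre of its foot's underside, z up the shank. Steel foot: a round nose 5 mm long, tapering from 14 to 10 mm, then a 14 mm square (z 5 to 26), flats along the key's x and y; then a 30 mm round flange (z 26 to 31) resting on the rack, and a 13 mm round shank to z 65.
- key_grip (a point): Middle of the key's black handle bar, 76 mm above the foot's underside. The bar is 90 mm long along the key's x axis, 16 mm thick along y and 22 mm high.
- socket (a point): Centre of the unpressed lift socket's mouth (fixed to the router table), in a 46 mm round recess at the table's near left corner, 50 mm above the bench. Square hole 15.4 mm wide, chamfered, 14 mm deep: the key is home with its foot 14 mm below this point. How the hole is turned differs every time and is not measured; friction of 0.12 N m holds it. At a wrong angle only the nose enters.
- router_table: Router table top, grey slab 300 mm (x) by 340 mm (y) by 50 mm high, fixed to the bench. Origin: centre of its underside. Its x axis points away from the robot at yaw 0. The socket is at x -60, y +70 mm, the cutter at x +30, y -50 mm; a plywood fence 60 mm high above the top runs along y at x +125 mm.
- cutter_tip (a point): Tip centre of the router cutter, 19 mm across, standing out of the table top. Turning the seated key clockwise (seen from above) raises it 8 mm per rad. Fully up, at its stop, the tip is 72 mm above the router table's underside; at the start it is 3 to 12 mm lower, so that between about 0.4 and 1.5 rad of turning is needed.
- rack: Wooden rack block, 90 mm (x) by 150 mm (y) by 40 mm high, fixed. Origin: centre of its underside. The key's hole (23 mm round, 32 mm deep) is at x 0, y +30 mm; a brass and a steel collet, 20 mm high, stand at y -45 to -50 mm.
- setup_block: Brass setup block 30 x 30 x 32 mm standing on the router table; bystander.
- screwdriver: Screwdriver lying on the bench; bystander.
- screw_jar: Small closed jar, 60 mm across, 75 mm high; bystander.
- sprung_socket (a joint): How far the sprung lift socket is pushed down (m); socket stays where it is. It starts to sink at about 3 N and gives about 1.2 N per mm, to a hard bottom at 6 mm. More than 5 mm (about 9 N) counts as pushed to the bottom.

How it is judged:
By the outcome, as a careful person would: the job done as asked, in the order asked, and still so for the second after the job is handed in, with the robot touching nothing.
It also fails if it takes over 72 s, if anything falls off the work surface, if the arm or the gripper's body presses on something with over 40 N, if the wrist force passes 120 N, or if a joint passes its speed limit or range.

## Working session

There is one attempt and no reset: what is moved stays moved. The work goes in short steps, Python scripts to look and compute and a tool call to move; the robot and the scene stay as the last step left them, time stands still between calls to the robot, and variables do not carry over. Pictures are saved under pics/ and viewed, at most 10 in all, crops included, and the job is handed in when it is done.

Besides the shell and the picture viewer there is one more tool, called as name(argument=value, ...) on one line, values as JSON. apply_moves: Moves the arm, as the interface text tells. Shift numbers are shares of 100 mm and turn numbers shares of pi/4 rad, none past 1 either way. Its arguments: {"type":"object","properties":{"targets":{"type":"array"},"jaw":{"type":"number"},"squeeze":{"type":"number"}},"required":["targets"]}

```bash
ls; mkdir -p pics
cat > h.py <<'E'
import numpy as np, cv2
from rig import readout, camera, hand_in
def save(c,f): cv2.imwrite(f,c["pixels"][:,:,::-1])
def world(c,u,v,z=None):
    "pixel + depth -> world"
    K=np.array(c["mtx"]);R=np.array(c["R"]);t=np.array(c["t"])
    d=np.array(cv2.undistortPoints(np.array([[[u,v]]],float),K,np.array([c["k1"],0,0,0.]))).ravel()
    ray=R.T@np.array([d[0],d[1],1]); o=-R.T@t
    if z is not None: return o+ray*(z-o[2])/ray[2]
    return o+ray*c["z_map"][int(round(v)),int(round(u))]
def proj(c,X):
    X=np.asarray(X,float).reshape(-1,3)
    return cv2.projectPoints(X,cv2.Rodrigues(np.array(c["R"]))[0],np.array(c["t"]),np.array(c["mtx"]),np.array([c["k1"],0,0,0.]))[0].reshape(-1,2)
def cloud(c):
    h,w=c["z_map"].shape
    uv=np.stack(np.meshgrid(np.arange(w),np.arange(h)),-1).reshape(-1,1,2).astype(float)
    d=cv2.undistortPoints(uv,np.array(c["mtx"]),np.array([c["k1"],0,0,0.])).reshape(-1,2)
    z=c["z_map"].reshape(-1,1)
    P=(np.c_[d,np.ones(len(d))]*z-np.array(c["t"]))@np.array(c["R"])
    P[z[:,0]==0]=np.nan
    return P.reshape(h,w,3)
E
python3 - <<'E'
from h import *
import pickle
cs={n:camera(n) for n in("scene","top","wrist")}
pickle.dump(cs,open("c0.pkl","wb"))
for n,c in cs.items(): save(c,f"pics/{n}0.png"); print(n,c["mtx"],c["k1"],-np.array(c["R"]).T@c["t"])
print(readout.observe())
E
```

```text
pics
scene [[381.83513984   0.         256.03990988]
 [  0.         381.83513984 200.19041732]
 [  0.           0.           1.        ]] -0.07441699007167409 [ 1.21172206 -0.34933116  0.73532659]
top [[402.59346467   0.         257.1381796 ]
 [  0.         402.59346467 192.47252365]
 [  0.           0.           1.        ]] 0.041241182538299594 [0.55767613 0.06837894 0.8784887 ]
wrist [[311.82680931   0.         253.52614217]
 [  0.         311.82680931 188.42774026]
 [  0.           0.           1.        ]] 0.0005719076483597088 [0.250762   0.57822515 0.38488406]
{'clock': 0.15, 'joints': array([ 1.54858536e+00,  3.85346633e-01,  6.94448924e-03, -3.23526184e-04,
       -1.19402488e+00, -2.58613417e-01]), 'qvel': array([-0.00030787, -0.00148702,  0.00560698,  0.00159328,  0.00088665,
       -0.00055716]), 'joint_efforts': array([ 4.13534481e-04, -3.91052985e+01,  1.87586135e+01,  4.22229052e+00,
        1.23674641e-02, -1.37867846e-04]), 'tcp_pos': array([0.17307776, 0.60008032, 0.22173709]), 'orientation': array([[ 9.60794244e-01, -2.77262162e-01, -3.36974875e-04],
       [-2.77262337e-01, -9.60792881e-01, -1.62359117e-03],
       [ 1.26397335e-04,  1.65336749e-03, -9.99998625e-01]]), 'contact_force': array([ 0.49988773, -1.07159133,  0.29032329]), 'ft_torque': array([-0.00631368,  0.00992938, -0.02374793]), 'finger_force': 0.0, 'grip_width': 0.08704529528376771}
```

View pics/top0.png

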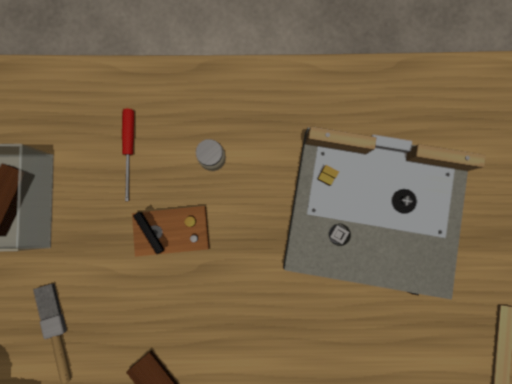

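View pics/scene0.png

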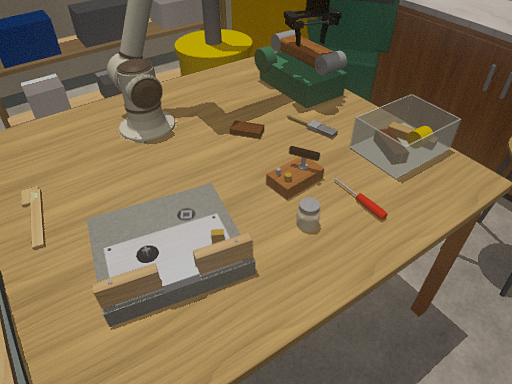

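The top view shows the key's bar at about (149,232) on the rack (171,230), the socket at (340,235), the cutter at (404,201) and the setup block at (328,175). The scene view agrees, with the jar at (308,212) and the screwdriver at (365,200) clear of the path. Next I measure in both views.

Run:
```python
from h import *
import pickle
cs=pickle.load(open("c0.pkl","rb"))
for n in("top","scene"):
    c=cs[n];P=cloud(c);g=c["pixels"].astype(int).max(2)
    T0=world(cs["top"],149,232,.1)
    near=np.hypot(P[...,0]-T0[0],P[...,1]-T0[1])<.09
    m=near&(P[...,2]>.075)&(P[...,2]<.125)
    Q=P[m]; print(n,"bar n",len(Q),Q.min(0),Q.max(0))
    top=Q[Q[:,2]>np.percentile(Q[:,2],90)-.006]
    r=cv2.minAreaRect((top[:,:2]*1000).astype(np.float32)); print(" rect",r,"z",np.median(top[:,2]))
    pa=np.linalg.svd(top[:,:2]-top[:,:2].mean(0))[2][0]; print(" ax",np.degrees(np.arctan2(pa[1],pa[0])))
    # router table
    m=(P[...,2]>.040)&(P[...,2]<.058)&(P[...,1]<0)&(P[...,1]>-.5)&(P[...,0]>.3)
    Q=P[m]; print(" table z",np.median(Q[:,2]),cv2.minAreaRect((Q[:,:2]*1000).astype(np.float32)))
    m=near&(P[...,2]>.030)&(P[...,2]<.048); Q=P[m]; print(" rack",np.median(Q[:,2]),cv2.minAreaRect((Q[:,:2]*1000).astype(np.float32)))
c=cs["top"]
print("sock",world(c,340,235,.05),"cut",world(c,404,201,.062))
a=cv2.resize(c["pixels"][205:265,310,None] if 0 else c["pixels"][212:258,317:363],(552,552),interpolation=cv2.INTER_CUBIC)
cv2.imwrite("pics/s1.png",a[:,:,::-1])
print(proj(cs["scene"],[world(c,340,235,.05)]))
```

```text
top bar n 469 [0.50926574 0.24306083 0.07980641] [0.58893724 0.29916878 0.1063325 ]
 rect ((549.0823974609375, 271.74493408203125), (89.22286987304688, 16.677425384521484), 30.906763076782227) z 0.10105691531645983
 ax -148.52292901606316
 table z 0.05011566074708046 ((584.3053588867188, -187.4390869140625), (341.8068542480469, 304.05499267578125), 79.66555786132812)
 rack 0.04058975764571217 ((551.2598876953125, 248.0234375), (89.6651840209961, 138.7209930419922), 4.681190013885498)
scene bar n 272 [0.51345986 0.24017823 0.07562232] [0.59237756 0.29746547 0.10313109]
 rect ((551.6355590820312, 269.0791931152344), (88.73611450195312, 18.891244888305664), 31.78668212890625) z 0.09892665659749852
 ax 31.55083038141874
 table z 0.04848855190327936 ((587.8710327148438, -186.71435546875), (342.2225341796875, 304.319580078125), 79.57025146484375)
 rack 0.03844755766258355 ((553.4694213867188, 247.2274627685547), (95.1873550415039, 135.8439178466797), 6.152467250823975)
sock [ 0.5385958  -0.10831534  0.05      ] cut [ 0.60610407 -0.23722058  0.062     ]
[[184.91679437 212.80195641]]
```

View pics/s1.png

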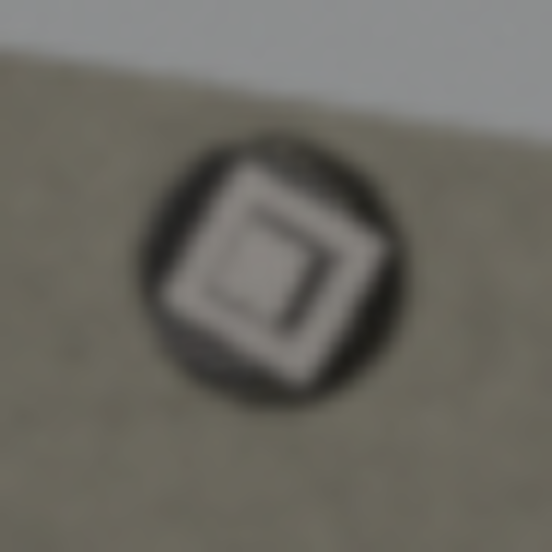

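The crop shows the socket square well: hole centre near crop (265,268), edges at world heading about -28°/62°. Key is near (0.550,0.270) with the bar at yaw 31°, socket near (0.539,-0.108). I'm moving above the key.

```bash
cat >> h.py <<'E'
from scipy.spatial.transform import Rotation as Ro
def head(th):
    a=np.radians(th);c,s=np.cos(a),np.sin(a)
    return np.array([[c,s,0],[s,-c,0],[0,0,-1.]])
def row(pos,th,o=None):
    o=o or readout.observe();R0=np.array(o["orientation"]);p=np.array(o["tcp_pos"])
    d=R0.T@(np.array(pos)-p)/.1; r=Ro.from_matrix(R0.T@head(th)).as_rotvec()/(np.pi/4)
    x=R0[:,0]
    print("clock",round(o["clock"],2),"p",p.round(4),"th",np.degrees(np.arctan2(x[1],x[0])).round(2),"F",np.round(o["contact_force"],2),"T",np.round(o["ft_torque"],3),"w",round(o["grip_width"],4))
    print("row",d.round(3),r.round(3))
E
python3 - <<'E'
from h import *
row([.55,.27,.21],31)
E
```

```text
clock 0.15 p [0.1731 0.6001 0.2217] th -16.1 F [ 0.5  -1.07  0.29] T [-0.006  0.01  -0.024] w 0.087
row [4.537 2.126 0.121] [ 2.000e-03  1.000e-03 -1.047e+00]
```

apply_moves(targets=[[1, 0.47, 0, 0, 0, 0], [1, 0.47, 0, 0, 0, 0], [1, 0.47, 0, 0, 0, 0]], jaw=1)

```text
clock: 0.4
tcp_pos: [0.2574, 0.5255, 0.222]
orientation: [[0.961, -0.277, -0.0], [-0.277, -0.961, -0.002], [0.0, 0.002, -1.0]]
contact_force: [0.7, -0.8, 0.2]
grip_width: 0.0869
finger_force: 0.0
```

apply_moves(targets=[[1, 0.47, 0, 0, 0, 0], [1, 0.47, 0, 0, 0, 0], [1, 0.47, 0, 0, 0, 0]])

```text
clock: 0.65
tcp_pos: [0.3409, 0.4522, 0.2224]
orientation: [[0.96, -0.278, -0.0], [-0.278, -0.96, -0.001], [-0.0, 0.001, -1.0]]
contact_force: [0.4, -0.0, -0.3]
grip_width: 0.0868
finger_force: 0.0
```

apply_moves(targets=[[1, 0.47, 0, 0, 0, 0], [1, 0.47, 0, 0, 0, 0], [1, 0.47, 0, 0, 0, 0]])

```text
clock: 0.9
tcp_pos: [0.424, 0.3794, 0.2224]
orientation: [[0.96, -0.279, -0.0], [-0.279, -0.96, -0.001], [-0.0, 0.001, -1.0]]
contact_force: [0.8, 0.7, -1.2]
grip_width: 0.087
finger_force: 0.0
```

apply_moves(targets=[[1, 0.47, 0, 0, 0, -1], [1, 0.47, 0, 0, 0, -1], [1, 0.47, 0, 0, 0, -1], [1, 0.47, 0, 0, 0, -1], [1, 0.47, 0, 0, 0, -1], [1, 0.47, 0, 0, 0, -1], [1, 0.47, 0, 0, 0, -1], [1, 0.47, 0, 0, 0, -1], [1, 0.47, 0, 0, 0, -1], [1, 0.47, 0, 0, 0, -1]])

```text
clock: 1.73
tcp_pos: [0.5053, 0.309, 0.2224]
orientation: [[0.876, 0.482, -0.0], [0.482, -0.876, -0.0], [-0.0, 0.0, -1.0]]
contact_force: [-0.1, 0.2, 0.2]
grip_width: 0.0872
finger_force: 0.0
```

Run:
```python
from h import *
row([.55,.27,.21],31)
c=camera("wrist");save(c,"pics/w1.png");import pickle;pickle.dump(c,open("w1.pkl","wb"))
print(-c["R"].T@c["t"],proj(c,[[.55,.27,.101]]))
P=cloud(c);m=(P[...,2]>.085)&(P[...,2]<.115)&(np.hypot(P[...,0]-.55,P[...,1]-.27)<.06)
Q=P[m];print(len(Q),np.median(Q[:,2]),cv2.minAreaRect((Q[:,:2]*1000).astype(np.float32)))
```

```text
clock 1.73 p [0.5053 0.309  0.2224] th 28.84 F [-0.08  0.18  0.17] T [-0.023 -0.064  0.002] w 0.0872
row [0.204 0.557 0.124] [ 0.     0.    -0.048]
[0.57607848 0.34873802 0.38564156] [[314.19153093 160.75123023]]
1799 0.10177302448620837 ((549.291015625, 271.9526062011719), (88.94790649414062, 16.283462524414062), 31.654659271240234)
```

View pics/w1.png

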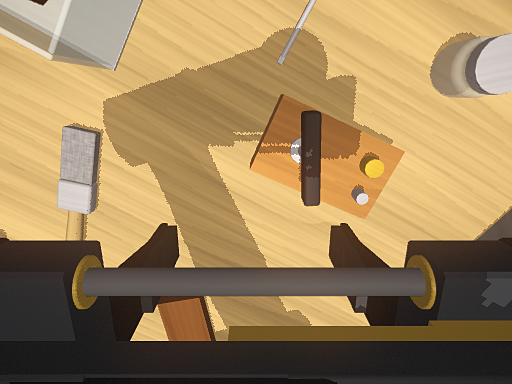

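The wrist view shows the bar at (311,158), upright in the picture and so square to the jaws; the collets are at (374,167) and (362,198). It measures (0.5493,0.2720), top at 0.102, yaw 31.6°, in agreement. I'm moving over it.

apply_moves(targets=[[0.21, 0.54, 0.4, 0, 0, -0.06], [0.21, 0.54, 0.4, 0, 0, -0.06], [0.21, 0.54, 0.4, 0, 0, -0.06], [0.21, 0.54, 0.4, 0, 0, -0.06], [0.21, 0.54, 0.4, 0, 0, -0.06]])

```text
clock: 2.2
tcp_pos: [0.55, 0.2722, 0.183]
orientation: [[0.852, 0.524, 0.001], [0.524, -0.852, 0.0], [0.001, 0.0, -1.0]]
contact_force: [0.0, 0.8, 0.9]
grip_width: 0.0869
finger_force: 0.0
```

Run:
```python
from h import *
c=camera("wrist")
P=cloud(c);m=(P[...,2]>.09)&(P[...,2]<.115)&(np.hypot(P[...,0]-.55,P[...,1]-.27)<.06)
Q=P[m];r=cv2.minAreaRect((Q[:,:2]*1000).astype(np.float32));print(len(Q),np.median(Q[:,2]),r)
vv,uu=np.where(m);print(uu.min(),uu.max(),vv.min(),vv.max())
row([.5495,.2718,.071],31.6)
```

```text
1980 0.1018229796720632 ((549.3577270507812, 271.7874755859375), (89.16732788085938, 15.752254486083984), 31.346694946289062)
245 264 141 244
clock 2.25 p [0.55   0.2726 0.1835] th 31.63 F [0.18 0.5  0.41] T [-0.095 -0.007 -0.001] w 0.0867
row [-0.011  0.004  1.125] [-0.    -0.002  0.001]
```

apply_moves(targets=[[-0.01, 0.0, 0.4, 0, 0, 0], [-0.01, 0.0, 0.7, 0, 0, 0], [-0.01, 0.0, 0.9, 0, 0, 0], [-0.01, 0.0, 1.0, 0, 0, 0], [-0.01, 0.0, 1.0, 0, 0, 0]])

```text
clock: 2.67
tcp_pos: [0.5478, 0.2715, 0.081]
orientation: [[0.851, 0.525, -0.003], [0.525, -0.851, -0.002], [-0.003, 0.0, -1.0]]
contact_force: [-0.6, -0.3, -0.6]
grip_width: 0.0874
finger_force: 0.0
```

apply_moves(targets=[[0, 0.0, 0.12, 0, 0, 0], [0, 0.0, 0.12, 0, 0, 0], [0, 0.0, 0.12, 0, 0, 0], [0, 0.0, 0.12, 0, 0, 0]])

```text
clock: 3.0
tcp_pos: [0.5499, 0.2722, 0.0724]
orientation: [[0.851, 0.525, 0.003], [0.525, -0.851, 0.002], [0.003, -0.0, -1.0]]
contact_force: [-0.6, -0.6, 0.2]
grip_width: 0.0874
finger_force: 0.0
```

apply_moves(targets=[[0, 0, 0, 0, 0, 0], [0, 0, 0, 0, 0, 0], [0, 0, 0, 0, 0, 0], [0, 0, 0, 0, 0, 0], [0, 0, 0, 0, 0, 0], [0, 0, 0, 0, 0, 0], [0, 0, 0, 0, 0, 0], [0, 0, 0, 0, 0, 0], [0, 0, 0, 0, 0, 0], [0, 0, 0, 0, 0, 0]], jaw=0, squeeze=40)

```text
clock: 3.83
tcp_pos: [0.549, 0.2714, 0.0705]
orientation: [[0.852, 0.524, -0.0], [0.524, -0.852, -0.0], [-0.0, 0.0, -1.0]]
contact_force: [0.0, 0.8, -0.5]
grip_width: 0.0287
finger_force: 0.0
```

apply_moves(targets=[[0, 0, 0, 0, 0, 0], [0, 0, 0, 0, 0, 0], [0, 0, 0, 0, 0, 0], [0, 0, 0, 0, 0, 0], [0, 0, 0, 0, 0, 0], [0, 0, 0, 0, 0, 0], [0, 0, 0, 0, 0, 0]])

```text
clock: 4.42
tcp_pos: [0.549, 0.2714, 0.0705]
orientation: [[0.852, 0.524, -0.0], [0.524, -0.852, 0.0], [0.0, -0.0, -1.0]]
contact_force: [0.1, 1.1, -0.4]
grip_width: 0.0154
finger_force: 40.0
```

apply_moves(targets=[[0, 0, -0.1, 0, 0, 0], [0, 0, -0.2, 0, 0, 0], [0, 0, -0.4, 0, 0, 0], [0, 0, -0.6, 0, 0, 0], [0, 0, -0.8, 0, 0, 0], [0, 0, -0.8, 0, 0, 0], [0, 0, -0.8, 0, 0, 0]])

```text
clock: 5.0
tcp_pos: [0.5495, 0.2719, 0.1524]
orientation: [[0.852, 0.524, 0.003], [0.524, -0.852, 0.003], [0.004, -0.001, -1.0]]
contact_force: [-0.7, -0.7, -2.6]
grip_width: 0.0154
finger_force: 40.0
```

Run:
```python
from h import *
c=camera("wrist");save(c,"pics/w2.png")
c=camera("scene");p=c["pixels"][90:230,230:400];cv2.imwrite("pics/s2.png",cv2.resize(p,None,fx=4,fy=4)[:,:,::-1])
row([.5395,-.108,.15],31.6)
```

```text
clock 5.1 p [0.5482 0.271  0.1497] th 31.59 F [ 0.04 -0.   -1.97] T [-0.046  0.027 -0.035] w 0.0155
row [-2.059  3.183 -0.   ] [-0.001  0.002 -0.   ]
```

View pics/s2.png

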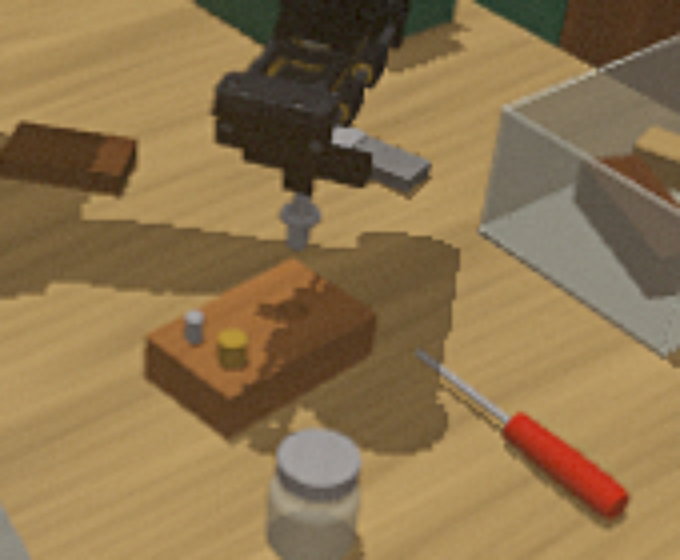

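The scene crop shows the key held and clear of the rack, hanging upright. I'm carrying it toward the socket and stopping short, so the wrist camera can look straight down on the socket.

apply_moves(targets=[[-0.6, 0.8, -0.2, 0, 0, 0.5], [-0.6, 0.8, -0.2, 0, 0, 0.5], [-0.6, 0.8, -0.2, 0, 0, 0.5], [-0.6, 0.8, -0.2, 0, 0, 0.5]])

```text
clock: 5.43
tcp_pos: [0.5385, 0.168, 0.1701]
orientation: [[0.989, 0.15, -0.003], [0.15, -0.989, -0.002], [-0.003, 0.001, -1.0]]
contact_force: [-0.7, 0.1, -2.5]
grip_width: 0.0157
finger_force: 40.0
```

Run:
```python
from h import *
row([.475,-.09,.17],-18)
```

```text
clock 5.43 p [0.5385 0.168  0.1701] th 8.65 F [-0.73  0.08 -2.46] T [ 0.021 -0.029 -0.02 ] w 0.0157
row [-1.016  2.455  0.007] [0.002 0.003 0.592]
```

apply_moves(targets=[[-0.4, 0.98, 0, 0, 0, 0], [-0.4, 0.98, 0, 0, 0, 0], [-0.4, 0.98, 0, 0, 0, 0]])

```text
clock: 5.68
tcp_pos: [0.5133, 0.066, 0.1689]
orientation: [[0.987, 0.158, -0.005], [0.158, -0.987, -0.002], [-0.005, 0.001, -1.0]]
contact_force: [0.2, 0.4, -2.1]
grip_width: 0.0152
finger_force: 40.0
```

apply_moves(targets=[[-0.4, 0.98, 0, 0, 0, 0], [-0.4, 0.98, 0, 0, 0, 0], [-0.4, 0.98, 0, 0, 0, 0]])

```text
clock: 5.93
tcp_pos: [0.4895, -0.037, 0.1691]
orientation: [[0.988, 0.157, -0.004], [0.157, -0.988, -0.001], [-0.004, 0.0, -1.0]]
contact_force: [0.8, 0.1, -1.0]
grip_width: 0.0155
finger_force: 40.0
```

apply_moves(targets=[[-0.2, 0.5, 0, 0, 0, 0.58], [-0.2, 0.5, 0, 0, 0, 0.58], [-0.2, 0.5, 0, 0, 0, 0.58], [-0.2, 0.5, 0, 0, 0, 0.58], [-0.2, 0.5, 0, 0, 0, 0.58], [-0.2, 0.5, 0, 0, 0, 0.58], [-0.2, 0.5, 0, 0, 0, 0.58]])

```text
clock: 6.52
tcp_pos: [0.4799, -0.0866, 0.1699]
orientation: [[0.957, -0.29, -0.001], [-0.29, -0.957, -0.0], [-0.001, 0.0, -1.0]]
contact_force: [0.6, -0.0, -1.7]
grip_width: 0.0154
finger_force: 40.0
```

Run:
```python
from h import *
import pickle
c=camera("wrist");pickle.dump(c,open("w3.pkl","wb"))
u,v=proj(c,[[.5395,-.108,.05]])[0];print(u,v)
u0,v0=int(u)-60,max(int(v)-60,0)
p=c["pixels"][v0:v0+120,u0:u0+120];print(u0,v0,p.shape)
cv2.imwrite("pics/w3.png",cv2.resize(p,None,fx=5,fy=5,interpolation=cv2.INTER_CUBIC)[:,:,::-1])
row([.5395,-.108,.17],-18)
```

```text
257.6286089329221 112.81588744266205
197 52 (120, 120, 3)
clock 6.57 p [ 0.48   -0.0866  0.1701] th -16.86 F [-0.27  0.36 -1.73] T [-0.008 -0.005  0.01 ] w 0.0158
row [0.632 0.033 0.   ] [0.    0.001 0.025]
```

View pics/w3.png

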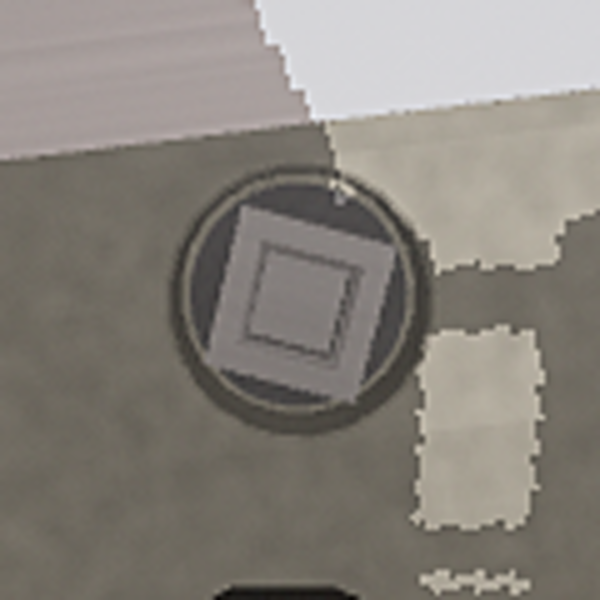

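The crop shows the square socket with corners at (241,207), (395,243), (355,402) and (208,365), centred at crop (300,303), turned about 14° clockwise from the tool. The target heading is about -30.5°.

Run:
```python
from h import *
import pickle
c=pickle.load(open("w3.pkl","rb"))
f=lambda x,y:world(c,197+(x+.5)/5-.5,52+(y+.5)/5-.5,.05)
pts=[f(*p) for p in[(241,207),(395,243),(355,402),(208,365)]]
print(np.round(pts,4),np.mean(pts,0))
for i in range(4):
    d=pts[(i+1)%4]-pts[i];print(np.linalg.norm(d),np.degrees(np.arctan2(d[1],d[0]))%90-90)
P=cloud(c);Q=P[95:130,240:275].reshape(-1,3);print(np.unique(Q[:,2].round(3),return_counts=True))
s=np.mean(pts,0)
# table origin check from wrist cloud not needed
a=np.radians(-18);x=np.array([np.cos(a),np.sin(a)])
row([*(s[:2]-0.0005*x),.15],-19)
```

```text
[[ 0.5588 -0.1021  0.05  ]
 [ 0.5452 -0.1261  0.05  ]
 [ 0.5208 -0.1118  0.05  ]
 [ 0.5347 -0.0884  0.05  ]] [ 0.53987655 -0.10711477  0.05      ]
0.027528700618414104 -29.44501413181237
0.028328873334519875 -30.341621673830133
0.027166460558445675 -30.78642571618076
0.02768953820929494 -29.59732648428652
(array([0.016, 0.017, 0.018, 0.019, 0.02 , 0.021, 0.022, 0.023, 0.024,
       0.025, 0.026, 0.027, 0.029, 0.032, 0.035, 0.036, 0.037, 0.038,
       0.039, 0.04 , 0.041, 0.042, 0.043, 0.044, 0.045, 0.046, 0.047,
       0.048, 0.049, 0.05 , 0.051, 0.052, 0.053, 0.054,   nan]), array([  7,  10,   8,   2,   2,   6,  29,  90,  54,   6,   1,   1,   1,
         3,   1,  49, 141,  85,   9,   2,   3,   4,   2,   3,   1,   4,
         2,   4,  30, 130, 334, 179,  15,   1,   6]))
clock 6.57 p [ 0.48   -0.0866  0.1701] th -16.86 F [-0.27  0.36 -1.73] T [-0.008 -0.005  0.01 ] w 0.0158
row [0.628 0.023 0.2  ] [0.    0.001 0.048]
```

apply_moves(targets=[[0.3, 0.02, 0, 0, 0, 0.11], [0.63, 0.025, 0, 0, 0, 0.11], [0.63, 0.025, 0.2, 0, 0, 0.11], [0.63, 0.025, 0.45, 0, 0, 0.11], [0.63, 0.025, 0.45, 0, 0, 0.11], [0.63, 0.025, 0.45, 0, 0, 0.11], [0.63, 0.025, 0.45, 0, 0, 0.11], [0.63, 0.025, 0.45, 0, 0, 0.11]])

```text
clock: 7.23
tcp_pos: [0.5407, -0.1076, 0.1273]
orientation: [[0.928, -0.373, 0.003], [-0.373, -0.928, -0.0], [0.003, -0.001, -1.0]]
contact_force: [-0.1, 0.2, -2.2]
grip_width: 0.0154
finger_force: 40.0
```

Run:
```python
from h import *
row([.5396,-.1071,.1065],-22)
c=camera("scene");u,v=proj(c,[[.5396,-.1071,.07]])[0].astype(int)
p=c["pixels"][v-50:v+40,u-60:u+60];print(u,v)
cv2.imwrite("pics/s4.png",cv2.resize(p,None,fx=6,fy=6,interpolation=cv2.INTER_CUBIC)[:,:,::-1])
print(proj(c,[[.5399,-.1071,.05],[.5399,-.1071,.0685],[.5399,-.1071,.0945]])-[u-60,v-50])
```

```text
clock 7.23 p [ 0.5407 -0.1076  0.1273] th -21.87 F [-0.05  0.15 -2.17] T [ 0.038 -0.006 -0.033] w 0.0154
row [-0.012 -0.     0.208] [-0.001 -0.004  0.003]
184 207
[[61.57400135 55.9083276 ]
 [60.64023597 50.69711294]
 [59.289538   43.1382448 ]]
```

View pics/s4.png

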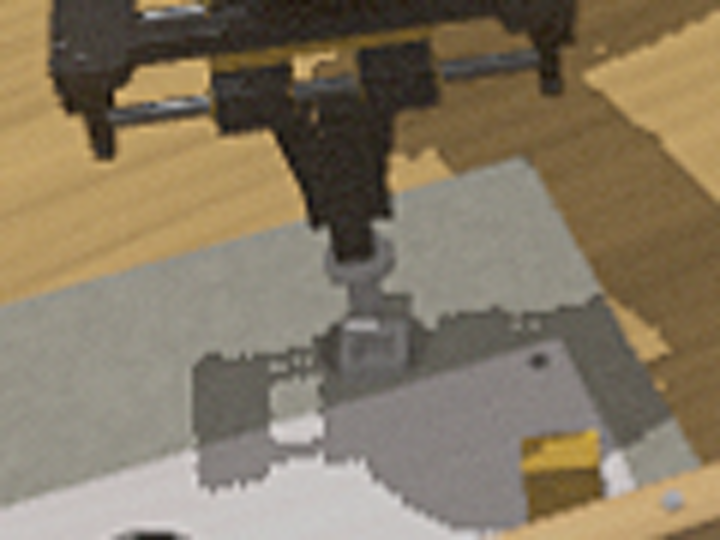

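The scene crop shows the key's flange at (360,262) and foot at about (362,304), right above the socket at (372,345), as projected. I'm lowering the nose to the mouth.

apply_moves(targets=[[-0.005, 0, 0.1, 0, 0, 0], [-0.005, 0, 0.18, 0, 0, 0], [-0.005, 0, 0.18, 0, 0, 0], [-0.005, 0, 0.18, 0, 0, 0], [-0.005, 0, 0.18, 0, 0, 0], [-0.005, 0, 0.18, 0, 0, 0], [-0.005, 0, 0.18, 0, 0, 0]])

```text
clock: 7.87
tcp_pos: [0.5394, -0.1076, 0.1078]
orientation: [[0.928, -0.374, 0.0], [-0.374, -0.928, -0.0], [0.0, -0.0, -1.0]]
contact_force: [-0.8, -0.8, -3.1]
grip_width: 0.0159
finger_force: 40.0
```

apply_moves(targets=[[0, 0, 0.01, 0, 0, 0], [0, 0, 0.02, 0, 0, 0], [0, 0, 0.03, 0, 0, 0], [0, 0, 0.03, 0, 0, 0], [0, 0, 0.03, 0, 0, 0]])

```text
clock: 8.28
tcp_pos: [0.5391, -0.1076, 0.1044]
orientation: [[0.928, -0.374, -0.0], [-0.374, -0.928, -0.0], [-0.0, 0.0, -1.0]]
contact_force: [-0.0, 0.6, -1.6]
grip_width: 0.0157
finger_force: 40.0
```

Run:
```python
from h import *
row([.5396,-.1071,.1015],-22)
```

```text
clock 8.28 p [ 0.5391 -0.1076  0.1044] th -21.94 F [-0.04  0.64 -1.62] T [-0.038  0.003  0.004] w 0.0157
row [ 0.003 -0.006  0.029] [0.    0.    0.001]
```

apply_moves(targets=[[0, 0, 0.01, 0, 0, 0], [0, 0, 0.02, 0, 0, 0], [0, 0, 0.02, 0, 0, 0], [0, 0, 0.02, 0, 0, 0]])

```text
clock: 8.62
tcp_pos: [0.5392, -0.1076, 0.1025]
orientation: [[0.928, -0.374, -0.0], [-0.374, -0.928, -0.0], [0.0, 0.0, -1.0]]
contact_force: [0.1, 0.3, -2.2]
grip_width: 0.0154
finger_force: 40.0
```

apply_moves(targets=[[0, 0, 0.01, 0, 0, 0], [0, 0, 0.015, 0, 0, 0], [0, 0, 0.015, 0, 0, 0], [0, 0, 0.015, 0, 0, 0]])

```text
clock: 8.95
tcp_pos: [0.5393, -0.1075, 0.1012]
orientation: [[0.928, -0.374, 0.0], [-0.374, -0.928, -0.0], [0.0, -0.0, -1.0]]
contact_force: [0.5, -0.0, -0.9]
grip_width: 0.0158
finger_force: 40.0
```

apply_moves(targets=[[0, 0, 0.005, 0, 0, 0], [0, 0, 0.01, 0, 0, 0], [0, 0, 0.01, 0, 0, 0], [0, 0, 0.01, 0, 0, 0]])

```text
clock: 9.28
tcp_pos: [0.5394, -0.1076, 0.1004]
orientation: [[0.928, -0.373, 0.001], [-0.373, -0.928, -0.0], [0.001, -0.0, -1.0]]
contact_force: [-0.5, 0.0, 1.2]
grip_width: 0.0157
finger_force: 40.0
```

apply_moves(targets=[[0, 0, 0.005, 0, 0, 0], [0, 0, 0.01, 0, 0, 0], [0, 0, 0.01, 0, 0, 0], [0, 0, 0.01, 0, 0, 0]])

```text
clock: 9.62
tcp_pos: [0.5396, -0.1075, 0.0992]
orientation: [[0.928, -0.374, 0.001], [-0.374, -0.928, -0.0], [0.001, -0.0, -1.0]]
contact_force: [0.7, 0.2, 1.3]
grip_width: 0.0158
finger_force: 40.0
```

Resting on the socket with about 3.3 N. Now I turn clockwise under light pressure.

apply_moves(targets=[[0, 0, 0.005, 0, 0, 0.03], [0, 0, 0.005, 0, 0, 0.06], [0, 0, 0.005, 0, 0, 0.09], [0, 0, 0.005, 0, 0, 0.09], [0, 0, 0.005, 0, 0, 0.09]])

```text
clock: 10.03
tcp_pos: [0.5395, -0.1074, 0.0983]
orientation: [[0.899, -0.438, 0.001], [-0.438, -0.899, 0.0], [0.0, -0.001, -1.0]]
contact_force: [2.2, 0.5, -0.9]
grip_width: 0.0154
finger_force: 40.0
```

apply_moves(targets=[[0, 0, 0, 0, 0, 0.03], [0, 0, 0, 0, 0, 0.06], [0, 0, 0, 0, 0, 0.09], [0, 0, 0, 0, 0, 0.09], [0, 0, 0, 0, 0, 0.09]])

```text
clock: 10.45
tcp_pos: [0.5391, -0.1075, 0.0984]
orientation: [[0.866, -0.501, -0.0], [-0.501, -0.866, 0.0], [-0.0, 0.0, -1.0]]
contact_force: [1.4, 0.4, -2.9]
grip_width: 0.0157
finger_force: 40.0
```

Vertical load is gone at -30°, so the square has dropped in. I'm following it down gently.

apply_moves(targets=[[0, 0, 0.01, 0, 0, 0], [0, 0, 0.02, 0, 0, 0], [0, 0, 0.03, 0, 0, 0], [0, 0, 0.03, 0, 0, 0], [0, 0, 0.03, 0, 0, 0]])

```text
clock: 10.87
tcp_pos: [0.5392, -0.1075, 0.0955]
orientation: [[0.866, -0.501, 0.0], [-0.501, -0.866, 0.0], [0.0, -0.0, -1.0]]
contact_force: [2.1, -0.6, -2.1]
grip_width: 0.0158
finger_force: 40.0
```

apply_moves(targets=[[0, 0, 0.01, 0, 0, 0], [0, 0, 0.02, 0, 0, 0], [0, 0, 0.02, 0, 0, 0], [0, 0, 0.02, 0, 0, 0]])

```text
clock: 11.2
tcp_pos: [0.5392, -0.1075, 0.0934]
orientation: [[0.866, -0.501, 0.0], [-0.501, -0.866, 0.0], [-0.0, -0.0, -1.0]]
contact_force: [2.5, -0.1, -1.2]
grip_width: 0.0154
finger_force: 40.0
```

apply_moves(targets=[[0.004, -0.002, 0.006, 0, 0, 0], [0.004, -0.002, 0.012, 0, 0, 0], [0.004, -0.002, 0.012, 0, 0, 0], [0.004, -0.002, 0.012, 0, 0, 0]])

```text
clock: 11.53
tcp_pos: [0.5395, -0.1076, 0.0924]
orientation: [[0.866, -0.501, -0.0], [-0.501, -0.866, -0.0], [-0.0, 0.0, -1.0]]
contact_force: [0.9, 0.3, -0.1]
grip_width: 0.0156
finger_force: 40.0
```

apply_moves(targets=[[0, 0, 0.005, 0, 0, 0], [0, 0, 0.01, 0, 0, 0], [0, 0, 0.01, 0, 0, 0], [0, 0, 0.01, 0, 0, 0]])

```text
clock: 11.87
tcp_pos: [0.5396, -0.1076, 0.0916]
orientation: [[0.866, -0.501, -0.0], [-0.501, -0.866, -0.0], [0.0, 0.0, -1.0]]
contact_force: [1.0, 0.4, 1.6]
grip_width: 0.0155
finger_force: 40.0
```

The key is home: 3.6 N of bottoming force at TCP 0.0916, against 0.0925 expected. Now I turn clockwise, watching the torque.

apply_moves(targets=[[0, 0, 0, 0, 0, 0.1], [0, 0, 0, 0, 0, 0.2], [0, 0, 0, 0, 0, 0.3], [0, 0, 0, 0, 0, 0.4], [0, 0, 0, 0, 0, 0.4], [0, 0, 0, 0, 0, 0.4]])

```text
clock: 12.37
tcp_pos: [0.5402, -0.1075, 0.0917]
orientation: [[0.67, -0.742, 0.001], [-0.742, -0.67, -0.0], [0.001, -0.001, -1.0]]
contact_force: [2.3, 0.4, 1.6]
grip_width: 0.0157
finger_force: 40.0
```

Run:
```python
from h import *
row([.5396,-.1075,.0916],-60)
c=camera("top");P=cloud(c)
m=(np.hypot(P[...,0]-.606,P[...,1]+.237)<.009);print(np.percentile(P[m][:,2],[10,50,90,98]))
```

```text
clock 12.37 p [ 0.5402 -0.1075  0.0917] th -47.9 F [2.29 0.37 1.63] T [ 0.278 -0.575  0.071] w 0.0157
row [-0.004  0.004  0.001] [-0.001 -0.001  0.269]
[0.04997282 0.06672056 0.06932198 0.07054078]
```

apply_moves(targets=[[0.003, -0.003, 0, 0, 0, 0.08], [0.003, -0.003, 0, 0, 0, 0.16], [0.003, -0.003, 0, 0, 0, 0.25], [0.003, -0.003, 0, 0, 0, 0.25], [0.003, -0.003, 0, 0, 0, 0.25]])

```text
clock: 12.83
tcp_pos: [0.5403, -0.1076, 0.0915]
orientation: [[0.513, -0.858, 0.001], [-0.858, -0.513, -0.0], [0.0, -0.001, -1.0]]
contact_force: [2.5, 0.1, 2.1]
grip_width: 0.0157
finger_force: 40.0
```

Run:
```python
from h import *
row([.5396,-.1075,.0916],-60)
c=camera("top");P=cloud(c)
m=(np.hypot(P[...,0]-.606,P[...,1]+.237)<.009);print(np.percentile(P[m][:,2],[10,50,90,98]))
```

```text
clock 12.83 p [ 0.5403 -0.1076  0.0915] th -59.13 F [2.51 0.09 2.14] T [ 0.258 -0.627  0.105] w 0.0157
row [-0.004  0.006 -0.001] [-0.001 -0.     0.019]
[0.05128437 0.06808645 0.07080276 0.07238426]
```

apply_moves(targets=[[0, 0, 0, 0, 0, 0.06], [0, 0, 0, 0, 0, 0.12], [0, 0, 0, 0, 0, 0.18], [0, 0, 0, 0, 0, 0.18], [0, 0, 0, 0, 0, 0.18]])

```text
clock: 13.3
tcp_pos: [0.5403, -0.1076, 0.0915]
orientation: [[0.387, -0.922, 0.001], [-0.922, -0.387, -0.0], [0.0, -0.001, -1.0]]
contact_force: [1.9, -0.5, 2.1]
grip_width: 0.0157
finger_force: 40.0
```

Run:
```python
from h import *
row([.5396,-.1075,.0916],-60)
c=camera("top");P=cloud(c)
m=(np.hypot(P[...,0]-.606,P[...,1]+.237)<.009);print(np.percentile(P[m][:,2],[10,50,90,98]))
```

```text
clock 13.3 p [ 0.5403 -0.1076  0.0915] th -67.25 F [ 1.89 -0.54  2.11] T [ 0.258 -0.661  0.051] w 0.0157
row [-0.003  0.006 -0.001] [-0.001 -0.    -0.161]
[0.05173781 0.0690997  0.07213042 0.07335232]
```

apply_moves(targets=[[0, 0, 0, 0, 0, 0.05], [0, 0, 0, 0, 0, 0.1], [0, 0, 0, 0, 0, 0.15], [0, 0, 0, 0, 0, 0.15], [0, 0, 0, 0, 0, 0.15]])

```text
clock: 13.77
tcp_pos: [0.5403, -0.1076, 0.0914]
orientation: [[0.275, -0.961, 0.001], [-0.961, -0.275, -0.0], [0.0, -0.001, -1.0]]
contact_force: [1.6, 0.1, 2.0]
grip_width: 0.0157
finger_force: 40.0
```

Run:
```python
from h import *
row([.5396,-.1075,.0916],-60)
c=camera("top");P=cloud(c)
m=(np.hypot(P[...,0]-.606,P[...,1]+.237)<.009);print(np.percentile(P[m][:,2],[10,50,90,98]))
```

```text
clock 13.77 p [ 0.5403 -0.1076  0.0914] th -74.03 F [1.61 0.1  1.97] T [ 0.186 -0.731  0.109] w 0.0157
row [-0.003  0.006 -0.002] [-0.001 -0.    -0.312]
[0.05175613 0.06951888 0.07272531 0.07372102]
```

apply_moves(targets=[[0, 0, 0, 0, 0, 0.05], [0, 0, 0, 0, 0, 0.1], [0, 0, 0, 0, 0, 0.15], [0, 0, 0, 0, 0, 0.15], [0, 0, 0, 0, 0, 0.15]])

```text
clock: 14.23
tcp_pos: [0.5403, -0.1076, 0.0915]
orientation: [[0.161, -0.987, 0.001], [-0.987, -0.161, -0.0], [0.0, -0.001, -1.0]]
contact_force: [2.2, 1.0, 1.5]
grip_width: 0.016
finger_force: 40.1
```

Run:
```python
from h import *
row([.5396,-.1075,.0916],-60)
c=camera("top");P=cloud(c)
m=(np.hypot(P[...,0]-.606,P[...,1]+.237)<.009);print(np.percentile(P[m][:,2],[10,50,90,98]))
```

```text
clock 14.23 p [ 0.5403 -0.1076  0.0915] th -80.75 F [2.22 0.95 1.49] T [ 0.134 -0.798  0.298] w 0.016
row [-0.002  0.007 -0.001] [-0.001 -0.    -0.461]
[0.05071877 0.07003522 0.07277376 0.07397023]
```

apply_moves(targets=[[0, 0, 0, 0, 0, 0.04], [0, 0, 0, 0, 0, 0.08], [0, 0, 0, 0, 0, 0.08], [0, 0, 0, 0, 0, 0.08]])

```text
clock: 14.62
tcp_pos: [0.5402, -0.1076, 0.0914]
orientation: [[0.098, -0.995, 0.0], [-0.995, -0.098, -0.0], [0.0, -0.0, -1.0]]
contact_force: [2.3, -0.4, 1.7]
grip_width: 0.0155
finger_force: 40.2
```

Run:
```python
from h import *
row([.5396,-.1075,.0916],-60)
c=camera("top");P=cloud(c)
m=(np.hypot(P[...,0]-.606,P[...,1]+.237)<.009);print(np.percentile(P[m][:,2],[10,50,90,98]))
```

```text
clock 14.62 p [ 0.5402 -0.1076  0.0914] th -84.36 F [ 2.3  -0.44  1.71] T [ 0.14  -0.907  0.442] w 0.0155
row [-0.002  0.006 -0.002] [-0.    -0.    -0.541]
[0.0508001  0.07003728 0.07296525 0.07394516]
```

Torque climbed to 0.44 N m while the cutter height stayed put, so it is at its stop. I'm releasing and retreating straight up.

apply_moves(targets=[[0, 0, 0, 0, 0, 0], [0, 0, 0, 0, 0, 0], [0, 0, 0, 0, 0, 0], [0, 0, 0, 0, 0, 0], [0, 0, 0, 0, 0, 0], [0, 0, 0, 0, 0, 0], [0, 0, 0, 0, 0, 0], [0, 0, 0, 0, 0, 0], [0, 0, 0, 0, 0, 0], [0, 0, 0, 0, 0, 0], [0, 0, 0, 0, 0, 0], [0, 0, 0, 0, 0, 0]], jaw=0.8)

```text
clock: 15.67
tcp_pos: [0.54, -0.1076, 0.0914]
orientation: [[0.096, -0.995, 0.0], [-0.995, -0.096, 0.0], [-0.0, -0.0, -1.0]]
contact_force: [-0.4, -0.1, -0.9]
grip_width: 0.0691
finger_force: 0.0
```

apply_moves(targets=[[0, 0, -0.1, 0, 0, 0], [0, 0, -0.3, 0, 0, 0], [0, 0, -0.6, 0, 0, 0], [0, 0, -1, 0, 0, 0], [0, 0, -1, 0, 0, 0], [0, 0, -1, 0, 0, 0]])

```text
clock: 16.17
tcp_pos: [0.5418, -0.1076, 0.1951]
orientation: [[0.096, -0.995, 0.008], [-0.995, -0.096, 0.0], [0.0, -0.008, -1.0]]
contact_force: [-0.2, -0.1, 0.0]
grip_width: 0.0696
finger_force: 0.0
```

apply_moves(targets=[[-0.1, -0.8, -0.5, 0, 0, 0], [-0.1, -0.8, -0.5, 0, 0, 0], [-0.1, -0.8, -0.5, 0, 0, 0], [-0.1, -0.8, -0.5, 0, 0, 0], [-0.1, -0.8, -0.5, 0, 0, 0]])

```text
clock: 16.58
tcp_pos: [0.6181, -0.0897, 0.24]
orientation: [[0.096, -0.995, -0.003], [-0.995, -0.096, 0.001], [-0.001, 0.003, -1.0]]
contact_force: [-0.7, 0.6, -0.3]
grip_width: 0.0696
finger_force: 0.0
```

Run:
```python
from h import *
row([.5396,-.1075,.0916],-60)
c=camera("top");P=cloud(c)
m=(np.hypot(P[...,0]-.606,P[...,1]+.237)<.009);print(np.percentile(P[m][:,2],[10,50,90,98]))
s=camera("scene")
for d in(c,s):
    P=cloud(d);m=(P[...,2]>.1)&(P[...,2]<.135)&(np.hypot(P[...,0]-.54,P[...,1]+.1075)<.055);Q=P[m];Q=Q[Q[:,2]>.115]
    print(len(Q),np.median(Q[:,2]) if len(Q) else 0,cv2.minAreaRect((Q[:,:2]*1000).astype(np.float32)) if len(Q) else 0)
p=s["pixels"][130:310,60:330]
cv2.imwrite("pics/s5.png",cv2.resize(p,None,fx=2.9,fy=2.9,interpolation=cv2.INTER_CUBIC)[:,:,::-1])
```

```text
clock 16.58 p [ 0.6181 -0.0897  0.24  ] th -84.49 F [-0.69  0.57 -0.33] T [ 0.065  0.016 -0.   ] w 0.0696
row [0.103 0.795 1.486] [ 0.003  0.002 -0.544]
[0.0643603  0.06499695 0.0656336  0.06576093]
219 0.12260589321280514 ((534.3159790039062, -87.0555648803711), (15.935538291931152, 47.80897521972656), 17.66875648498535)
202 0.12029357959066472 ((542.6417846679688, -107.09346771240234), (18.110200881958008, 90.68797302246094), 16.738479614257812)
```

View pics/s5.png

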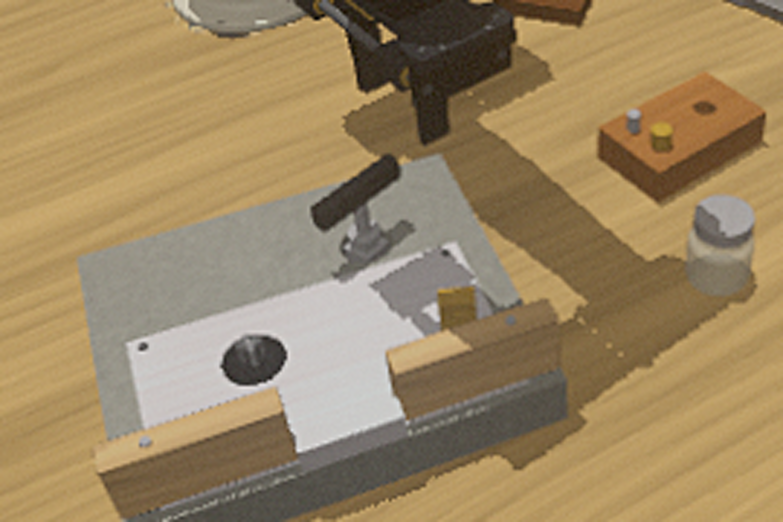

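The scene crop shows the key standing upright in the socket (bar at about (355,190)), with the block, jar and rack undisturbed. The bar top is at 0.1226 against 0.123 expected when home. The arm still hides the cutter from above, so I'm moving it away and checking the cutter height.

apply_moves(targets=[[-1, 0, -0.3, 0, 0, 0], [-1, 0, -0.3, 0, 0, 0], [-1, 0, -0.3, 0, 0, 0], [-1, 0, -0.3, 0, 0, 0]])

```text
clock: 17.02
tcp_pos: [0.6083, 0.0125, 0.2726]
orientation: [[0.1, -0.995, 0.002], [-0.995, -0.1, 0.001], [-0.001, -0.002, -1.0]]
contact_force: [0.0, -1.4, 0.6]
grip_width: 0.0693
finger_force: 0.0
```

apply_moves(targets=[[-1, 0, 0, 0, 0, 0], [-1, 0, 0, 0, 0, 0], [-1, 0, 0, 0, 0, 0], [-1, 0, 0, 0, 0, 0], [-1, 0, 0, 0, 0, 0]])

```text
clock: 17.43
tcp_pos: [0.5985, 0.109, 0.2705]
orientation: [[0.097, -0.995, -0.002], [-0.995, -0.097, -0.001], [0.001, 0.002, -1.0]]
contact_force: [0.2, 0.4, 0.4]
grip_width: 0.0696
finger_force: 0.0
```

Run:
```python
from h import *
import pickle
c0=pickle.load(open("c0.pkl","rb"))
for n in("top","scene"):
    for d in(c0[n],camera(n)):
        P=cloud(d)
        q=P[(np.hypot(P[...,0]-.606,P[...,1]+.237)<.012)];q=q[q[:,2]>.053]
        tb=P[(np.hypot(P[...,0]-.56,P[...,1]+.18)<.02)]
        print(n,len(q),np.percentile(q[:,2],[10,50,75,90,98]).round(4),q.mean(0).round(4),np.median(tb[:,2]))
        Q=P[(P[...,2]>.115)&(P[...,2]<.135)&(np.hypot(P[...,0]-.54,P[...,1]+.1075)<.055)]
        if len(Q): print(len(Q),np.median(Q[:,2]),cv2.minAreaRect((Q[:,:2]*1000).astype(np.float32)))
    if n=="top":
        p=d["pixels"][150:270,290:450];cv2.imwrite("pics/t6.png",cv2.resize(p,None,fx=5,fy=5,interpolation=cv2.INTER_CUBIC)[:,:,::-1])
```

```text
top 82 [0.059  0.0661 0.0671 0.0681 0.0692] [ 0.6066 -0.2387  0.0645] 0.050034117168998055
top 96 [0.0572 0.0708 0.0722 0.0731 0.074 ] [ 0.6067 -0.2384  0.0681] 0.050136263408780184
415 0.12265445680495156 ((540.3059692382812, -106.97895812988281), (16.112234115600586, 89.71412658691406), 16.84297752380371)
scene 46 [0.0575 0.0655 0.0664 0.0669 0.0681] [ 0.6094 -0.2403  0.0641] 0.047602969328716396
scene 52 [0.0582 0.0701 0.0714 0.0721 0.073 ] [ 0.6101 -0.2401  0.0677] 0.04781496988068426
208 0.12030631822540458 ((543.6380615234375, -108.00081634521484), (18.035593032836914, 90.50145721435547), 15.937481880187988)
```

View pics/t6.png

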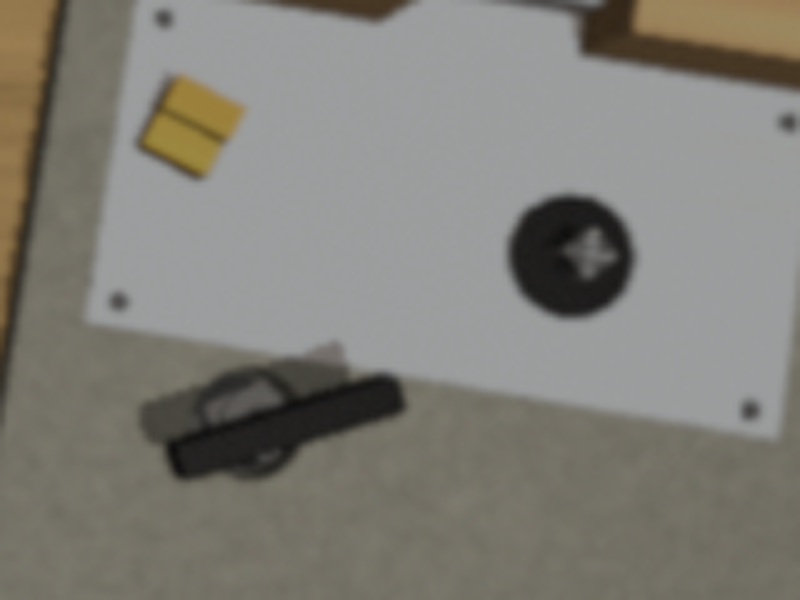

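The top crop shows the bar at (285,425) over the socket and the cutter at (590,253), with the brass block in place. The cutter rose about 5 mm to about 72 mm, which matches the stop, and the key is still home with its top at 0.1227. Handing in.

```bash
python3 -c "
from h import *
print(hand_in())"
```

```text
the job is handed in; nothing more can be done
None
```

The key is standing fully home in the lift socket and the cutter was turned up about 5 mm to its stop (tip at about 72 mm); no cutter contact, the things beside the key and socket looked undisturbed, and the job is handed in at about 17.5 s.

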